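Shut the parts tumbler and mesh its drive key

TASK

Shut the lid of the loaded parts tumbler fully, then take the key with the bar-shaped handle from the wooden stand (not the round-knobbed plug), turn it until its four splines line up with the cross-shaped slots of the drive hub, and slide it in until its flange sits flush on the hub. A spring in the hub pushes the key back out, so finish while still holding the handle and pressing the key fully home; do not let go at the end. Leave the plug and the things lying about where they are.

Things in the scene. Friction and masses are not known exactly. Their poses are not given: they have to be found in the camera images.
- lid (a joint): opening angle of the tumbler's lid: 0 = shut, grows as the lid opens; it starts at 0.5 to 1.0. The hinge is stiff: the lid stays where it is left; pushing its front down takes 1 to 4 N
- lid_hinge (a point): middle of the lid's hinge line, at the rim of the tub farthest from the robot, 100 mm above the table; moves with the lid. Shut, its axes are those of the tumbler: x away from the lid's front edge to the hinge, y along the hinge, z up; with the lid open by angle a it is turned by a about y, so its x axis then slopes down to the hinge. The lid is an aluminium plate 206 x 206 x 6 mm with a 20 mm black finger tab at the middle of its front edge
- lid_front (a point): point on the lid's upper (outer) face, on its middle line, 180 mm from the hinge and 26 mm from the plate's front edge, before the tab; the place to push down on. Axes as lid_hinge. The tub below is 200 x 200 mm, its rim 100 mm high
- hub_mouth (a point): centre of the mouth of the drive hub's socket, in the top face of the hub, 100 mm above the table; the hub is a 50 mm square aluminium block standing 45 mm above a black deck (55 mm high) 155 mm to the side (-y) of the tub's centre. Its z is up; its x and y lie along the four slots, which are also parallel to the block's sides. Cross-shaped socket: slots 10 mm wide, reaching 17.5 mm from the centre. It does not turn, and its yaw is anything relative to the tumbler
- plunger (a joint): how far the spring plunger in the socket is pushed down, m. At rest its top lies 20 mm below the mouth and reads 0; the key fully home, flange on the hub, reads 0.008. It pushes up with 4 N at 0 and 8 N at 0.008 and lifts a key that is let go
- key_grip (a point): centre of the key's handle bar: a black upright bar 14 mm thick (key x), 62 mm long (key y), 28 mm high; key z is up. It lies 42 mm above the flange's underside. Below the bar a 16 mm neck, 22 mm long, leads to the flange. The key weighs 0.13 to 0.24 kg and stands in one of the stand's two holes, flange on its top
- key_flange (a point): key's axis at the underside of its flange (44 mm diameter, 6 mm thick). Below it stand four splines in a cross along key x and y, 7 mm wide, reaching 16 mm from the axis, 28 mm long, the last 4 mm thinner (5 mm wide, reaching 14 mm). Any quarter turn fits the hub alike. Home: this point on hub_mouth
- stand: plywood block 70 x 190 x 45 mm, fixed, with two round 38 mm holes 55 mm either side of its centre along its y; origin under its centre
- plug: plain plug, same flange and neck as the key but a round black knob 38 mm wide and 24 mm high and a round stem; stands in the stand's other hole; origin at its flange's underside
- can_a: bystander: spray can, 66 mm diameter, 190 mm tall, white cap; origin under its foot
- can_b: bystander: spray can, 66 mm diameter, 190 mm tall, black cap; origin under its foot
- stick_cup: bystander: grey cup, 72 mm diameter, 85 mm tall; origin under its foot
- panel: bystander: flat primed print, 50 x 100 x 5 mm plate on a 100 mm tongue, lying on the blue mat; origin on its underside at the middle of the plate's free long edge
- frame: bystander: black printed square frame, 80 mm, 8 mm thick, lying flat; origin under its centre
- sanding_block: bystander: cork sanding block 40 x 80 x 28 mm; origin under its centre
- filler_jar: bystander: white jar with lid, 64 mm diameter, 75 mm tall; origin under its foot
- key: the key as a whole; origin and axes as key_flange
Not all that is in view belongs to the job. Leave any blue or orange look-alike of the key alone.

How it is judged:
By the outcome, as a careful person would: the job done as asked, in the order asked, and still so for the second after the job is handed in, while the arm keeps its last pose, push and grip.
It also fails if it takes over 58 s, if anything falls off the work surface, if the arm or the gripper's body presses on something with over 40 N, if the wrist force passes 120 N, or if a joint passes its speed limit or range.

ROBOT

A 7-joint arm with a two-finger parallel gripper is mounted at the origin on the work surface. World frame = base frame: x ahead of the robot, y to its left, z up, the work surface at z = 0. Lengths are in m, angles in rad, forces in N, time in s.
With the tool pointing down it reaches from about 0.425 to 0.925 m from the base axis. Payload 6.8 kg.
Tool frame: the origin (TCP) lies midway between the tips of the shut fingers; the grasp point (between the pads) lies 19 mm behind it; z points along the fingers, y is the line along which they close (so a half turn about z gives the same grasp; the last joint's range is limited). The gripper opens to 85 mm and grips with 20 to 120 N. Pads are 22 mm wide; open, the fingers measure 114 mm over their backs; the gripper's body (76 mm by 85 mm) begins 54 mm behind the grasp point. The pads swing forward as they close: fully open they stand 13 mm farther back than shut.
Start: joints at [1.209, 0.477, 0.022, 1.555, -0.011, 1.109, -0.083], TCP at [0.169, -0.653, 0.231] pointing down, gripper open.
Joint ranges: [-2.96, 2.96], [-0.34, 2.1], [-1.41, 1.46], [0.24, 2.44], [-1.37, 4.51], [0.17, 1.92], [-2.96, 2.96]. Speed limits (rad/s): [2.39, 2.39, 3.14, 3.14, 3.14, 3.14, 3.14].

INTERFACE

Orientations are given as a unit quaternion [w, x, y, z].
In Python, from station import bot, imaging gives the robot as it stands.
- The arm moves only by the tool move_arm, never from a script. Its argument "commands" is a list that holds one entry, the list of rows, each a list of 7 numbers: the shift along the tool's x, y, z in m, then the turn, a rotation vector about the tool's x, y, z in degrees, then the finger opening in m, from 0 to 0.0854. In form: [[[x, y, z, rx, ry, rz, grip], ...]]. A call has 1 to 20 rows; each row shifts and turns the commanded pose from where the row before left it, along the tool's axes as they then stand; what a row does not reach is not made up. A row lasts 1/8 s, in which the tool goes at most 62.5 mm and 10.7 degrees, less where a joint would pass 70% of its speed; a pose out of reach is approached as far as the arm can. A call is refused whole if a number of a shift passes 0.0625 or a number of a turn 10.7, either way. A call with a gripper value outside its range is refused whole. The fingers move at their own pace and stop on an object; "squeeze" is the grip in N (left out, the last holds). Time passes only in rows, so rows that do not move let the fingers close. It gives the time, the measured TCP pose, the force, the opening and the grip force at its end, in the units of the state.
- bot.get_obs(): the state, without advancing time (a new reading comes with each control period).
- imaging.read_camera(name): name is "scene" or "top"; returns the picture (384x512x3 uint8, red, green, blue); there is no depth.
- imaging.calibration(name): a dict with "intrinsics" (3x3 intrinsics, pixels), "k1" (the pictures are not rectified: a ray, as slopes to the right and down, at radius r is drawn at 1 + k1 r^2 times it, then the intrinsics apply), "extrinsics" (4x4, takes a point from camera to world coordinates). Camera axes: x right, y down, z forward; pixel columns grow to the right and rows downward; lengths in m; the calibration is good to about 2 mm. A picture is of the moment at which its call begins. calibration takes no time and is no camera call.
- bot.hand_in(): hands the job in; it is judged then, once.
The state is a dict: "t": time; "q": joint angles; "joint_vel": joint speeds; "joint_torque": joint torques, N m; "eef_pos": TCP position; "tool_rot": TCP orientation; "contact_force": force on the tool from outside, world axes, zero at the start; "torque": the same for the moment, N m; "gripper_width": opening from 0.0 (shut) to 1.0 (fully open); "grasp_force": force on a finger pad.
Only numpy, scipy, OpenCV 4.12 (cv2) and the standard library are available. Lean on these libraries where they do the work, as an engineer would, in place of code of your own. Each camera call takes 0.05 s, during which the arm holds its last target. There are 200 camera calls.

## Working session

There is one attempt and no reset: what is moved stays moved. The work goes in short steps, Python scripts to look and compute and a tool call to move; the robot and the scene stay as the last step left them, time stands still between calls to the robot, and variables do not carry over. Pictures are saved under pics/ and viewed, at most 10 in all, crops included, and the job is handed in when it is done.

Besides the shell and the picture viewer there is one more tool, called after ">>>" in YAML: its name, and indented under it one key for each argument. move_arm: Moves the arm, as the interface text tells. Its arguments: {"type":"object","properties":{"commands":{"type":"array","items":{"type":"array","items":{"type":"array","items":{"type":"number"}}}},"squeeze":{"type":"number"}},"required":["commands"]}

```bash
mkdir -p pics; ls
python3 - <<'E'
from station import bot, imaging
import cv2
for n in("scene","top"):
    im=imaging.read_camera(n); cv2.imwrite(f"pics/{n}0.png",cv2.resize(im[:,:,::-1],(768,576),interpolation=cv2.INTER_CUBIC))
    c=imaging.calibration(n);print(c)
    import numpy as np; np.save(f"pics/{n}0.npy",im)
print(bot.get_obs())
E
```

```text
pics
{'intrinsics': array([[376.00178679,   0.        , 249.01646266],
       [  0.        , 376.00178679, 190.97697948],
       [  0.        ,   0.        ,   1.        ]]), 'k1': -0.09272258073755851, 'extrinsics': array([[-0.36549708,  0.51469709, -0.77556353,  1.29323389],
       [ 0.93073544,  0.21280703, -0.29739656,  0.30094812],
       [ 0.01197623, -0.83054203, -0.55682717,  0.70752965],
       [ 0.        ,  0.        ,  0.        ,  1.        ]])}
{'intrinsics': array([[419.8968505,   0.       , 252.2156568],
       [  0.       , 419.8968505, 195.7152333],
       [  0.       ,   0.       ,   1.       ]]), 'k1': -0.02944303118966996, 'extrinsics': array([[ 0.01731638, -0.98841336,  0.15079511,  0.29126566],
       [-0.99963533, -0.02024015, -0.0178757 , -0.01561649],
       [ 0.0207207 , -0.15043057, -0.98840341,  1.30916861],
       [ 0.        ,  0.        ,  0.        ,  1.        ]])}
{'t': 0.1, 'q': array([ 1.20893977,  0.47773249,  0.02232926,  1.55632739, -0.01150938,
        1.10928373, -0.08308933]), 'joint_vel': array([ 1.86361150e-03, -1.71296337e-03,  2.87659417e-04, -2.94781062e-03,
       -1.88571892e-03,  1.27382446e-03, -2.20586051e-06]), 'joint_torque': array([ 5.23965951e-03, -5.97752595e+01,  1.61414355e+00, -2.81948644e+01,
        1.28354720e-02,  4.99821705e-03,  5.32488673e-05]), 'eef_pos': array([ 0.16932478, -0.65288223,  0.23042321]), 'tool_rot': array([-7.96863817e-04,  9.91958970e-01,  1.26557273e-01, -1.53827398e-04]), 'contact_force': array([ 0.7508902 , -0.7734111 ,  0.17602679]), 'torque': array([-0.00814944,  0.02500162,  0.04728995]), 'grasp_force': 0.0, 'gripper_width': 1.0008471210798724}
```

View pics/top0.png

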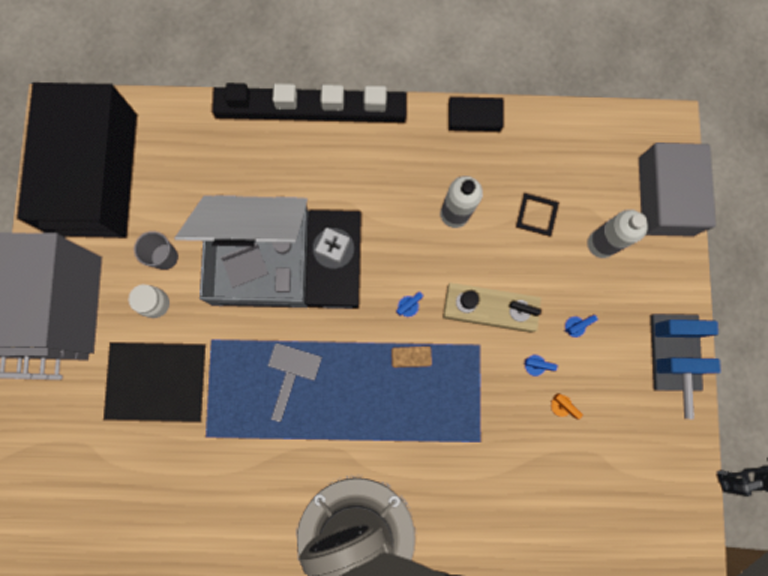

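View pics/scene0.png

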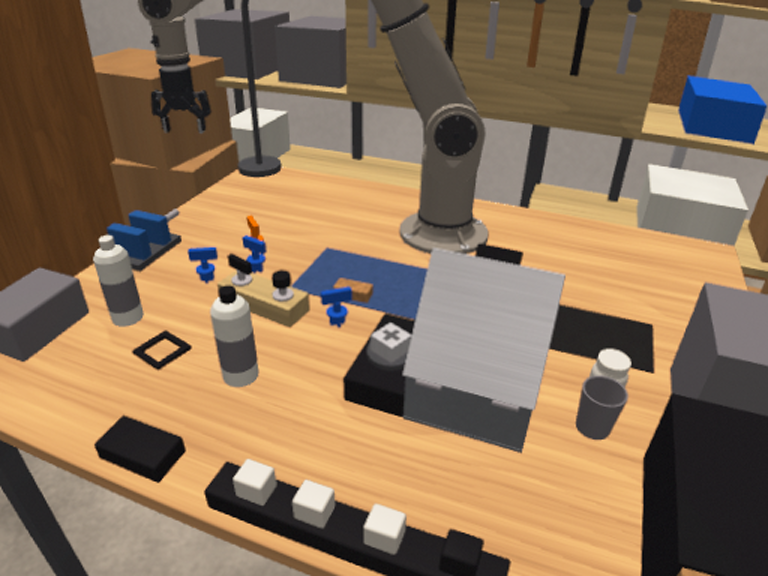

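The top view shows the key bar at (525,308), the plug at (470,299), the hub cross at (333,245), and the tub at (205–305, 235–305) with its lid front edge near y=198–238. The blue and orange look-alikes lie around the stand. Next I measure with enlarged crops.

```bash
cat > h.py <<'E'
import numpy as np, cv2
from station import bot, imaging
def ray(n,uv):
    c=imaging.calibration(n);K=c["intrinsics"];E=c["extrinsics"]
    p=cv2.undistortPoints(np.array(uv,float).reshape(-1,1,2),K,np.array([c["k1"],0,0,0.]))[:,0]
    return E[:3,3],np.c_[p,np.ones(len(p))]@E[:3,:3].T
def atz(n,uv,z):
    o,d=ray(n,uv); return o+d*((z-o[2])/d[:,2])[:,None]
def proj(n,P):
    c=imaging.calibration(n);K=c["intrinsics"];E=np.linalg.inv(c["extrinsics"])
    return cv2.projectPoints(np.array(P,float).reshape(-1,1,3),cv2.Rodrigues(E[:3,:3])[0],E[:3,3],K,np.array([c["k1"],0,0,0.]))[0][:,0]
def crop(im,u,v,w,h,s): # origin u,v px, size, scale
    return cv2.resize(im[v:v+h,u:u+w,::-1],(w*s,h*s),interpolation=cv2.INTER_CUBIC)
E
python3 - <<'E'
from h import *
t=np.load("pics/top0.npy");s=np.load("pics/scene0.npy")
a=crop(t,200,140,48,36,8);b=crop(t,294,184,48,36,8);c=crop(s,240,205,48,36,8);d=crop(s,145,165,48,36,8)
cv2.imwrite("pics/c0.png",np.vstack([np.hstack([a,b]),np.hstack([c,d])]))
print(atz("top",np.array([[333,245],[210,240]])/1.5,.1),atz("top",np.array([[525,308]]) /1.5,.1),atz("top",np.array([[470,299]])/1.5,.1))
E
```

```text
[[0.57035339 0.05315807 0.1       ]
 [0.57524652 0.29448802 0.1       ]] [[ 0.45316709 -0.32373257  0.1       ]] [[ 0.46871035 -0.21615847  0.1       ]]
```

View pics/c0.png

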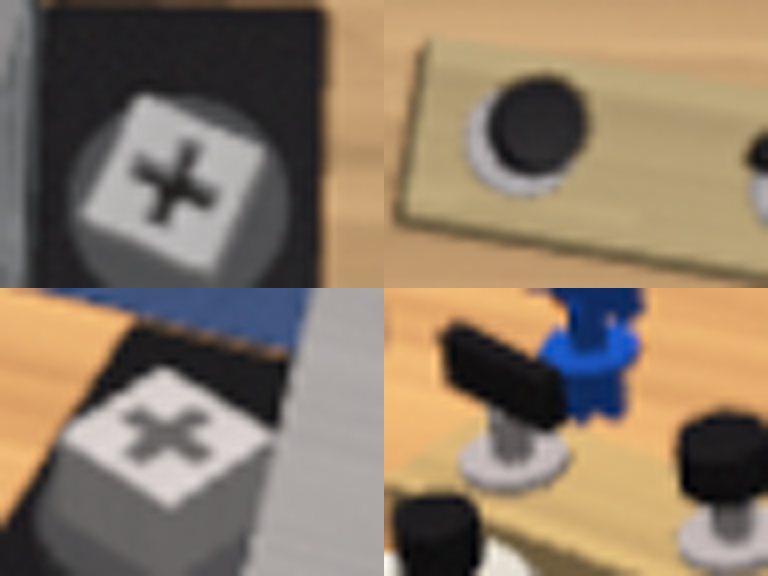

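Crop corners found: hub top face in the top view at (142,93), (267,150), (212,272), (82,212), with the same face clear in the scene view. The bar and knob are clearly distinct. Next I fit the poses.

```bash
cat >> h.py <<'E'
from scipy.optimize import least_squares, minimize
def fitpts(model,obs,x0):
    f=lambda p: np.concatenate([(proj(n,model(p)[i])-o).ravel() for n,i,o in obs])
    r=least_squares(f,x0,loss="soft_l1"); return r.x,f(r.x)
def rz(a): c,s=np.cos(a),np.sin(a); return np.array([[c,-s,0],[s,c,0],[0,0,1.]])
def boxmask(n,P,shape):
    m=np.zeros(shape,np.uint8); h=cv2.convexHull((proj(n,P)*16).astype(np.int32)); cv2.fillConvexPoly(m,h,1,shift=4); return m
BAR=np.array([[x,y,z] for x in(-.007,.007) for y in(-.031,.031) for z in(-.014,.014)])
E
python3 - <<'E'
from h import *
t=np.load("pics/top0.npy");s=np.load("pics/scene0.npy")
sc=lambda p,u,v:(np.array(p,float)+.5)/8-.5+[u,v]
H=np.array([[-1,-1],[1,-1],[1,1],[-1,1]])*.025
hub=lambda p: np.c_[H@rz(p[2])[:2,:2].T+p[:2],np.full(4,.1)]
# top order: image up=+x, right=-y
T=sc([[142,93],[267,150],[212,272],[82,212]],200,140)
S=sc([[163,79],[274,150],[168,220],[62,149]],240,205)
w=atz("top",T,.1)
print("hub top corners",w.round(4).tolist(), "mean",w.mean(0)); ws=atz("scene",S,.1); print("scene",ws.round(4).tolist(),ws.mean(0))
for ww in(w,ws):
    e=[np.arctan2(*(ww[(i+1)%4]-ww[i])[[1,0]]) for i in range(4)]; print("yaw mod 90",np.degrees(e)%90)
print("cross",atz("top",sc([[175,183]],200,140),.1),atz("scene",sc([[168,145]],240,205),.1))
# lid
L=np.array([[-.206,.103,.006],[-.206,-.103,.006],[0,.103,.006],[0,-.103,.006]])
def lid(p):
    c,s_=np.cos(p[3]),np.sin(p[3]); Ry=np.array([[c,0,s_],[0,1,0],[-s_,0,c]])
    return (L@Ry.T)@rz(p[2]).T+[p[0],p[1],.1]
To=(np.array([[178,238],[306,240],[203,197],[307,199]])+.5)/1.5-.5
So=(np.array([[564,275],[434,248],[533,408],[405,378]])+.5)/1.5-.5
I=[0,1,2,3]
for ob in([("top",I,To)],[("scene",I,So)],[("top",I,To),("scene",I,So)]):
    x,r=fitpts(lid,ob,[.65,.2,0,.8]);print("lid",x.round(4),r.round(1))
# bar
obs=[]
for n,im,(u,v,w_,h_) in(("top",t,(338,194,28,24)),("scene",s,(148,164,26,22))):
    m=np.zeros(im.shape[:2],np.uint8); m[v:v+h_,u:u+w_]=(im[v:v+h_,u:u+w_].max(2)<60); obs.append((n,m)); print(m.sum())
def cost(p,ns=("top","scene")):
    P=BAR@rz(p[2]).T+[p[0],p[1],.087]; tot=0
    for n,m in obs:
        if n in ns:
            b=boxmask(n,P,m.shape); tot+=1-(b&m).sum()/(b|m).sum()
    return tot
from scipy.optimize import differential_evolution as de
for ns in(("top",),("scene",),("top","scene")):
    r=de(cost,[(.4,.5),(-.37,-.28),(-1.57,1.57)],args=(ns,),seed=1,maxiter=60);print("bar",ns,r.x.round(4),np.degrees(r.x[2]),r.fun)
E
```

```text
hub top corners [[0.6068, 0.0681, 0.1], [0.5862, 0.0213, 0.1], [0.5399, 0.0404, 0.1], [0.5614, 0.0887, 0.1]] mean [0.57357739 0.05462533 0.1       ]
scene [[0.5402, 0.0442, 0.1], [0.5619, 0.0903, 0.1], [0.6076, 0.0705, 0.1], [0.5873, 0.0268, 0.1]] [0.5742683 0.0579644 0.1      ]
yaw mod 90 [66.20403195 67.66528125 66.05595061 65.55693652]
yaw mod 90 [64.68706322 66.66279538 65.06098166 69.78102471]
cross [[0.57301797 0.05488976 0.1       ]] [[0.57245195 0.05773123 0.1       ]]
lid [0.6575 0.2061 0.0178 0.9272] [-0.4  0.6 -4.4 -0.5  1.3  0.4  1.5 -0.6]
lid [0.6593 0.2137 0.0164 0.8285] [ 0.3 -0.3 -0.3  0.6  1.6  0.5 -1.5 -2.2]
lid [0.6598 0.211  0.0116 0.9116] [-2.4  0.6 -6.5  0.  -0.3 -0.6 -0.1 -1.2 -0.3 -1.3 -2.4 -0.8  0.3  0.7
 -2.7 -2.3]
91
115
bar ('top',) [ 0.4559 -0.3189 -0.1421] -8.141059946276368 0.4518072289156626Traceback (most recent call last):
  File "<stdin>", line 36, in <module>
    return fun(*args, **kwargs)
    ret = solver.solve()
    next(self)
    ~~~~^^^^^^
    energy = self.func(parameters)
    return self.f(x, *self.args)
           ~~~~~~^^^^^^^^^^^^^^^
  File "<stdin>", line 32, in cost
  File "h.py", line 20, in boxmask
    m=np.zeros(shape,np.uint8); h=cv2.convexHull((proj(n,P)*16).astype(np.int32)); cv2.fillConvexPoly(m,h,1,shift=4); return m
                                                  ~~~~^^^^^
  File "h.py", line 10, in proj
    c=imaging.calibration(n);K=c["intrinsics"];E=np.linalg.inv(c["extrinsics"])
ValueError: time passes only in moves, steps and waits
```

```bash
python3 - <<'E'
import re
from station import imaging
import pickle
pickle.dump({n:imaging.calibration(n) for n in("scene","top")},open("cal.pkl","wb"))
t=open("h.py").read().replace("imaging.calibration(n)","CAL[n]").replace("def ray","import pickle;CAL=pickle.load(open('cal.pkl','rb'))\ndef ray",1)
t+='''
from scipy.optimize import differential_evolution as de
def fitbar(ims,z,c,r=.03,thr=60):
    obs=[]
    for n,im in ims.items():
        u,v=proj(n,[[c[0],c[1],z]])[0].astype(int); w=16
        m=np.zeros(im.shape[:2],np.uint8); m[v-w:v+w,u-w:u+w]=(im[v-w:v+w,u-w:u+w].max(2)<thr); obs.append((n,m))
    def cost(p,ns):
        P=BAR@rz(p[2]).T+[p[0],p[1],z]; tot=0
        for n,m in obs:
            if n in ns:
                b=boxmask(n,P,m.shape); tot+=1-(b&m).sum()/(b|m).sum()
        return tot
    for ns in [(n,) for n in ims]+[tuple(ims)]:
        q=de(cost,[(c[0]-r,c[0]+r),(c[1]-r,c[1]+r),(-1.57,1.57)],args=(ns,),seed=1,maxiter=40,popsize=12); print("bar",ns,q.x[:2].round(4),np.degrees(q.x[2]).round(1),round(q.fun,3))
    return q.x
'''
open("h.py","w").write(t)
E
python3 - <<'E'
from h import *
t=np.load("pics/top0.npy");s=np.load("pics/scene0.npy")
fitbar({"top":t,"scene":s},.087,(.45,-.32))
b=crop(t,334,190,40,34,10);d=crop(s,145,160,38,34,10)
x=np.hstack([b,d]);cv2.imwrite("pics/c1.png",x)
E
```

```text
bar ('top',) [ 0.456  -0.3279] -7.0 0.448
bar ('scene',) [ 0.4547 -0.3231] -27.5 0.29
bar ('top', 'scene') [ 0.4569 -0.3218] -27.1 0.754
```

View pics/c1.png

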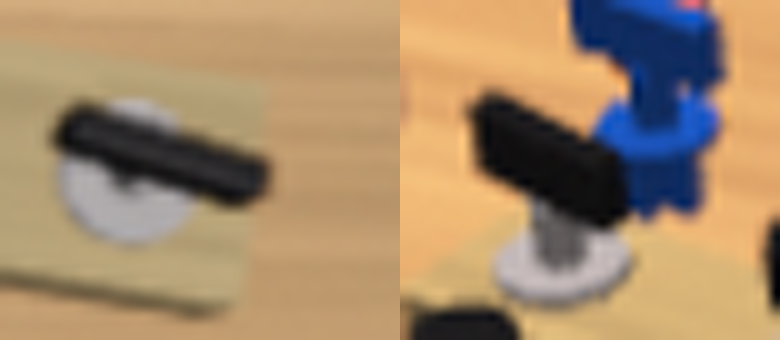

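Run:
```python
from h import *
sc=lambda p,u,v:(np.array(p,float)+.5)/10-.5+[u,v]
a=atz("top",sc([[163,155],[65,125],[258,182]],334,190),.098)
d=a[1]-a[2];print(a.round(4).tolist(),np.degrees(np.arctan2(-d[0],d[1])))
b=atz("scene",sc([[149,158]],145,160),.087);e=atz("scene",sc([[85,178],[203,230]],145,160),.073);d=e[0]-e[1]
print(b,np.degrees(np.arctan2(-d[0],d[1])))
print("flange",atz("top",sc([[129,172]],334,190),.051),atz("scene",sc([[162,262]],145,160),.051))
# model overlay check vs a
for yaw in(-17,-21): print(yaw,((proj("top",BAR@rz(np.radians(yaw)).T+[*b[0,:2],.087])-[334,190]+.5)*10-.5).round().astype(int).tolist(), ((proj("scene",BAR@rz(np.radians(yaw)).T+[*b[0,:2],.087])-[145,160]+.5)*10-.5).round().astype(int).tolist())
```

```text
[[0.4543, -0.3238, 0.098], [0.4626, -0.295, 0.098], [0.4468, -0.3517, 0.098]] -15.495664075350943
[[ 0.45457833 -0.32458437  0.087     ]] 166.83981121190484
flange [[ 0.45517281 -0.32526916  0.051     ]] [[ 0.45885619 -0.32198058  0.051     ]]
-17 [[237, 219], [263, 208], [39, 155], [60, 142], [250, 175], [276, 163], [52, 111], [74, 97]] [[108, 154], [97, 80], [236, 220], [226, 144], [74, 172], [63, 97], [202, 238], [192, 162]]
-21 [[234, 225], [259, 214], [40, 148], [61, 135], [249, 182], [275, 170], [56, 105], [77, 91]] [[115, 152], [104, 78], [231, 223], [222, 147], [79, 169], [68, 94], [195, 240], [185, 164]]
```

```bash
cat >> h.py <<'E'
from scipy.spatial.transform import Rotation as R
def plan(wps,pose=None):
    """wps: (x,y,z,yaw of tool y [deg],nrows); prints one row repeated n times per waypoint"""
    o=bot.get_obs(); p=o["eef_pos"].copy(); q=o["tool_rot"]; r=R.from_quat(q[[1,2,3,0]]); M=r.as_matrix()
    print("now",p.round(4),"yaw",np.degrees(np.arctan2(M[1,1],M[0,1])).round(2),"tilt z",M[:,2].round(4))
    for x,y,z,yaw,n in wps:
        M=r.as_matrix(); cur=np.degrees(np.arctan2(M[1,1],M[0,1])); d=(cur-yaw+180)%360-180
        # simulate row by row: shift in current axes, then turn
        rows=[]; tgt=np.array([x,y,z]); p0=p.copy()
        for i in range(n):
            s=r.inv().apply((tgt-p0)/n); rows.append(s.round(4)); r=r*R.from_euler("z",d/n,degrees=True)
        p=tgt; print((x,y,z,yaw),"turn z/row",round(d/n,2)); print("  ",[x.tolist() for x in rows] if abs(d)>.5 else (n,rows[0].tolist()))
E
python3 - <<'E'
from h import *
print("blue",atz("top",np.array([[540,366],[577,325],[408,304]])/1.5,.05))
plan([(.169,-.653,.30,-75.5,2),(.42,-.30,.33,-75.5,10),(.42,-.30,.33,-15,6),(.556,.208,.31,-15,12)])
E
```

```text
blue [[ 0.34327854 -0.36477817  0.05      ]
 [ 0.42719645 -0.44217892  0.05      ]
 [ 0.46329841 -0.09869576  0.05      ]]
now [ 0.1693 -0.6529  0.2304] yaw -75.46 tilt z [-5.0e-04  1.5e-03 -1.0e+00]
(0.169, -0.653, 0.3, -75.5) turn z/row 0.02
   (2, [-0.0002, -0.0, -0.0348])
(0.42, -0.3, 0.33, -75.5) turn z/row -0.0
   (10, [0.0331, -0.0279, -0.003])
(0.42, -0.3, 0.33, -15) turn z/row -10.08
   [[0.0, 0.0, 0.0], [0.0, 0.0, 0.0], [0.0, 0.0, 0.0], [0.0, 0.0, 0.0], [0.0, 0.0, 0.0], [0.0, 0.0, 0.0]]
(0.556, 0.208, 0.31, -15) turn z/row 0.0
   (12, [0.0438, -0.0, 0.0017])
```

>>> move_arm:
  commands:
    - [[0,0,-0.035,0,0,0,0],[0,0,-0.035,0,0,0,0],[0.033,-0.028,-0.003,0,0,0,0],[0.033,-0.028,-0.003,0,0,0,0],[0.033,-0.028,-0.003,0,0,0,0],[0.033,-0.028,-0.003,0,0,0,0],[0.033,-0.028,-0.003,0,0,0,0],[0.033,-0.028,-0.003,0,0,0,0],[0.033,-0.028,-0.003,0,0,0,0],[0.033,-0.028,-0.003,0,0,0,0],[0.033,-0.028,-0.003,0,0,0,0],[0.033,-0.028,-0.003,0,0,0,0],[0,0,0,0,0,-10,0],[0,0,0,0,0,-10,0],[0,0,0,0,0,-10,0],[0,0,0,0,0,-10,0],[0,0,0,0,0,-10,0],[0,0,0,0,0,-10,0]]

```text
t: 2.35
eef_pos: [0.4183, -0.2994, 0.3309]
tool_rot: [-0.0, 0.794, 0.608, -0.0]
contact_force: [-0.4, 0.1, -0.2]
gripper_width: 0.003
grasp_force: 0.0
```

>>> move_arm:
  commands:
    - [[0.044,0,0.002,0,0,0,0],[0.044,0,0.002,0,0,0,0],[0.044,0,0.002,0,0,0,0],[0.044,0,0.002,0,0,0,0],[0.044,0,0.002,0,0,0,0],[0.044,0,0.002,0,0,0,0],[0.044,0,0.002,0,0,0,0],[0.044,0,0.002,0,0,0,0],[0.044,0,0.002,0,0,0,0],[0.044,0,0.002,0,0,0,0],[0.044,0,0.002,0,0,0,0],[0.044,0,0.001,0,0,0,0],[0,0,0,0,0,0,0],[0,0,0,0,0,0,0]]

```text
t: 4.1
eef_pos: [0.5592, 0.2086, 0.3077]
tool_rot: [0.0, 0.796, 0.605, -0.001]
contact_force: [-0.3, -0.4, -0.6]
gripper_width: -0.001
grasp_force: 0.0
```

Run:
```python
from h import *
plan([(.559,.209,.255,-15,2),(.538,.208,.233,-15,2),(.514,.208,.207,-15,2),(.4955,.208,.176,-15,2),(.484,.208,.142,-15,2),(.479,.208,.106,-15,3),(.479,.208,.101,-15,2)])
print(bot.get_obs()["contact_force"])
```

```text
now [0.5592 0.2086 0.3077] yaw -15.47 tilt z [-0.001 -0.001 -1.   ]
(0.559, 0.209, 0.255, -15) turn z/row -0.24
   (2, [0.0002, -0.0001, 0.0264])
(0.538, 0.208, 0.233, -15) turn z/row -0.0
   (2, [-0.0032, -0.01, 0.011])
(0.514, 0.208, 0.207, -15) turn z/row -0.0
   (2, [-0.0031, -0.0116, 0.013])
(0.4955, 0.208, 0.176, -15) turn z/row -0.0
   (2, [-0.0024, -0.0089, 0.0155])
(0.484, 0.208, 0.142, -15) turn z/row 0.0
   (2, [-0.0015, -0.0055, 0.017])
(0.479, 0.208, 0.106, -15) turn z/row -0.0
   (3, [-0.0004, -0.0016, 0.012])
(0.479, 0.208, 0.101, -15) turn z/row 0.0
   (2, [0.0, 0.0, 0.0025])
[-0.33019494 -0.41028551 -0.60920822]
```

>>> move_arm:
  commands:
    - [[0,0,0.026,0,0,0,0],[0,0,0.026,0,0,0,0],[-0.003,-0.01,0.011,0,0,0,0],[-0.003,-0.01,0.011,0,0,0,0],[-0.003,-0.012,0.013,0,0,0,0],[-0.003,-0.012,0.013,0,0,0,0],[-0.002,-0.009,0.0155,0,0,0,0],[-0.002,-0.009,0.0155,0,0,0,0],[-0.002,-0.006,0.017,0,0,0,0],[-0.002,-0.006,0.017,0,0,0,0]]

```text
t: 5.35
eef_pos: [0.4824, 0.2102, 0.1426]
tool_rot: [-0.0, 0.796, 0.606, 0.001]
contact_force: [1.7, 0.2, 1.1]
gripper_width: -0.005
grasp_force: 0.8
```

>>> move_arm:
  commands:
    - [[-0.001,-0.002,0.012,0,0,0,0],[0,-0.002,0.012,0,0,0,0],[0,-0.002,0.009,0,0,0,0],[0,0,0.003,0,0,0,0],[0,0,0,0,0,0,0]]

```text
t: 5.98
eef_pos: [0.4766, 0.2105, 0.1072]
tool_rot: [-0.0, 0.796, 0.606, -0.0]
contact_force: [-0.5, -0.6, 0.1]
gripper_width: 0.001
grasp_force: 0.0
```

>>> move_arm:
  commands:
    - [[0,0,0.002,0,0,0,0],[0,0,0,0,0,0,0]]

```text
t: 6.22
eef_pos: [0.4769, 0.2107, 0.1065]
tool_rot: [0.0, 0.796, 0.606, 0.0]
contact_force: [-3.2, -2.0, 11.1]
gripper_width: -0.004
grasp_force: 5.4
```

>>> move_arm:
  commands:
    - [[0,0,0.002,0,0,0,0],[0,0,0,0,0,0,0]]

```text
t: 6.48
eef_pos: [0.477, 0.2107, 0.1062]
tool_rot: [0.001, 0.796, 0.605, 0.0]
contact_force: [-9.7, -4.9, 30.3]
gripper_width: 0.004
grasp_force: 15.0
```

>>> move_arm:
  commands:
    - [[0,0,0.002,0,0,0,0],[0,0,0,0,0,0,0]]

```text
t: 6.72
eef_pos: [0.4771, 0.2108, 0.106]
tool_rot: [0.002, 0.796, 0.605, 0.0]
contact_force: [-16.6, -9.1, 49.2]
gripper_width: -0.003
grasp_force: 24.5
```

>>> move_arm:
  commands:
    - [[0,0,-0.02,0,0,0,0],[0,0,-0.05,0,0,0,0],[0,0,-0.06,0,0,0,0.05],[0,0,-0.06,0,0,0,0.05]]

```text
t: 7.22
eef_pos: [0.4764, 0.2104, 0.2933]
tool_rot: [0.0, 0.796, 0.606, 0.0]
contact_force: [1.8, -0.5, 1.0]
gripper_width: 0.418
grasp_force: 0.0
```

Run:
```python
from h import *
plan([(.455,-.3245,.28,-15,12),(.455,-.3245,.16,-15,4),(.455,-.3245,.07,-15,4)])
```

```text
now [0.4764 0.2104 0.2933] yaw -15.45 tilt z [ 2.e-04  1.e-04 -1.e+00]
(0.455, -0.3245, 0.28, -15) turn z/row -0.04
   (12, [-0.0434, 0.0102, 0.0011])
(0.455, -0.3245, 0.16, -15) turn z/row 0.0
   (4, [-0.0, -0.0, 0.03])
(0.455, -0.3245, 0.07, -15) turn z/row 0.0
   (4, [-0.0, -0.0, 0.0225])
```

>>> move_arm:
  commands:
    - [[-0.0434,0.0102,0.001,0,0,0,0.05],[-0.0434,0.0102,0.001,0,0,0,0.05],[-0.0434,0.0102,0.001,0,0,0,0.05],[-0.0434,0.0102,0.001,0,0,0,0.05],[-0.0434,0.0102,0.001,0,0,0,0.05],[-0.0434,0.0102,0.001,0,0,0,0.05],[-0.0434,0.0102,0.001,0,0,0,0.05],[-0.0434,0.0102,0.001,0,0,0,0.05],[-0.0434,0.0102,0.001,0,0,0,0.05],[-0.0434,0.0102,0.001,0,0,0,0.05],[-0.0434,0.0102,0.001,0,0,0,0.05],[-0.0434,0.0102,0.001,0,0,0,0.05],[0,0,0.03,0,0,0,0.05],[0,0,0.03,0,0,0,0.05],[0,0,0.03,0,0,0,0.05],[0,0,0.03,0,0,0,0.05],[0,0,0,0,0,0,0.05]]

```text
t: 9.35
eef_pos: [0.4543, -0.3232, 0.1574]
tool_rot: [-0.002, 0.796, 0.606, -0.001]
contact_force: [-1.1, 0.0, -0.1]
gripper_width: 0.581
grasp_force: 0.0
```

Run:
```python
from h import *
plan([(.455,-.3245,.07,-15,4)])
t=imaging.read_camera("top");s=imaging.read_camera("scene");np.save("pics/top1.npy",t);np.save("pics/scene1.npy",s)
a=crop(s,110,110,100,75,4);b=crop(s,210,130,100,75,4);c=crop(t,305,160,100,75,4);d=crop(t,130,120,100,75,4)
cv2.imwrite("pics/c2.png",np.vstack([np.hstack([a,b]),np.hstack([c,d])]))
```

```text
now [ 0.4543 -0.3232  0.1574] yaw -15.45 tilt z [-0.0038  0.0025 -1.    ]
(0.455, -0.3245, 0.07, -15) turn z/row -0.11
   (4, [-0.0003, 0.0003, 0.0219])
```

View pics/c2.png

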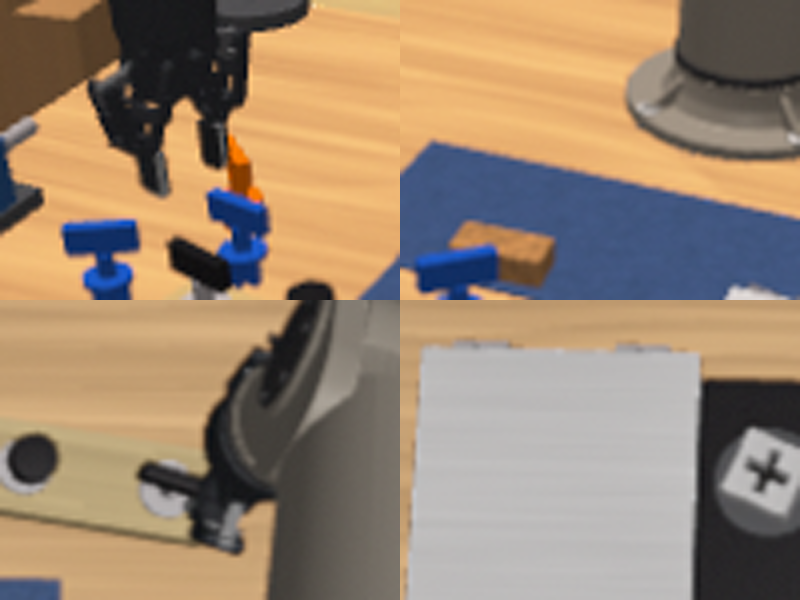

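The lid is flat and shut on the tub. The fingers straddle the bar at crop (200,265) from above. I descend and grip.

>>> move_arm:
  commands:
    - [[0,0,0.022,0,0,0,0.05],[0,0,0.022,0,0,0,0.05],[0,0,0.022,0,0,0,0.05],[0,0,0.021,0,0,0,0.05],[0,0,0,0,0,0,0.05]]

```text
t: 10.07
eef_pos: [0.4559, -0.3242, 0.0726]
tool_rot: [-0.0, 0.796, 0.606, -0.0]
contact_force: [1.1, 1.0, -0.2]
gripper_width: 0.585
grasp_force: 0.0
```

>>> move_arm:
  commands:
    - [[0,0,0,0,0,0,0.005],[0,0,0,0,0,0,0.005],[0,0,0,0,0,0,0.005],[0,0,0,0,0,0,0.005],[0,0,0,0,0,0,0.005],[0,0,0,0,0,0,0.005]]
  squeeze: 80

```text
t: 10.82
eef_pos: [0.4566, -0.3247, 0.0737]
tool_rot: [0.001, 0.796, 0.606, 0.0]
contact_force: [-2.4, 0.4, 7.5]
gripper_width: 0.148
grasp_force: 78.3
```

Run:
```python
from h import *
plan([(.4566,-.3247,.26,-15.45,6),(.5735,.056,.26,-23.6,10),(.5735,.056,.19,-23.6,3)])
```

```text
now [ 0.4566 -0.3247  0.0737] yaw -15.46 tilt z [ 0.0018 -0.0014 -1.    ]
(0.4566, -0.3247, 0.26, -15.45) turn z/row -0.0
   (6, [-0.0, 0.0001, -0.031])
(0.5735, 0.056, 0.26, -23.6) turn z/row 0.82
   [[0.0398, 0.0011, -0.0], [0.0398, 0.0006, -0.0], [0.0398, -0.0, -0.0], [0.0398, -0.0006, -0.0], [0.0398, -0.0011, -0.0], [0.0398, -0.0017, -0.0], [0.0398, -0.0023, -0.0], [0.0397, -0.0028, -0.0], [0.0397, -0.0034, -0.0], [0.0396, -0.004, -0.0]]
(0.5735, 0.056, 0.19, -23.6) turn z/row -0.0
   (3, [0.0, -0.0001, 0.0233])
```

>>> move_arm:
  commands:
    - [[0,0,-0.01,0,0,0,0.005],[0,0,-0.03,0,0,0,0.005],[0,0,-0.036,0,0,0,0.005],[0,0,-0.036,0,0,0,0.005],[0,0,-0.036,0,0,0,0.005],[0,0,-0.037,0,0,0,0.005],[0.0398,0.0011,0,0,0,0.8,0.005],[0.0398,0.0006,0,0,0,0.8,0.005],[0.0398,0,0,0,0,0.8,0.005],[0.0398,-0.0006,0,0,0,0.8,0.005],[0.0398,-0.0011,0,0,0,0.8,0.005],[0.0398,-0.0017,0,0,0,0.8,0.005],[0.0398,-0.0023,0,0,0,0.8,0.005],[0.0397,-0.0028,0,0,0,0.8,0.005],[0.0397,-0.0034,0,0,0,0.9,0.005],[0.0396,-0.004,0,0,0,0.9,0.005]]

```text
t: 12.82
eef_pos: [0.5723, 0.0577, 0.2577]
tool_rot: [0.0, 0.837, 0.547, -0.0]
contact_force: [0.1, -0.0, -2.4]
gripper_width: 0.149
grasp_force: 78.4
```

>>> move_arm:
  commands:
    - [[0,0,0.023,0,0,0,0.005],[0,0,0.023,0,0,0,0.005],[0,0,0.023,0,0,0,0.005],[0,0,0,0,0,0,0.005],[0,0,0,0,0,0,0.005]]

```text
t: 13.45
eef_pos: [0.5728, 0.0567, 0.1894]
tool_rot: [0.0, 0.837, 0.547, 0.001]
contact_force: [-0.3, -0.2, -2.0]
gripper_width: 0.15
grasp_force: 78.3
```

Run:
```python
from h import *
plan([(.5735,.056,.19,-23.6,1)]);print(bot.get_obs()["contact_force"])
t=imaging.read_camera("top");s=imaging.read_camera("scene");np.save("pics/top2.npy",t);np.save("pics/scene2.npy",s)
a=crop(s,232,160,50,75,8);b=crop(t,195,130,50,75,8)
cv2.imwrite("pics/c3.png",np.hstack([a,b]))
```

```text
now [0.5728 0.0567 0.1894] yaw -23.66 tilt z [ 1.1e-03  2.0e-04 -1.0e+00]
(0.5735, 0.056, 0.19, -23.6) turn z/row -0.06
   (1, [-0.0004, 0.0009, -0.0006])
[-0.27715171 -0.19700262 -2.0264928 ]
```

View pics/c3.png

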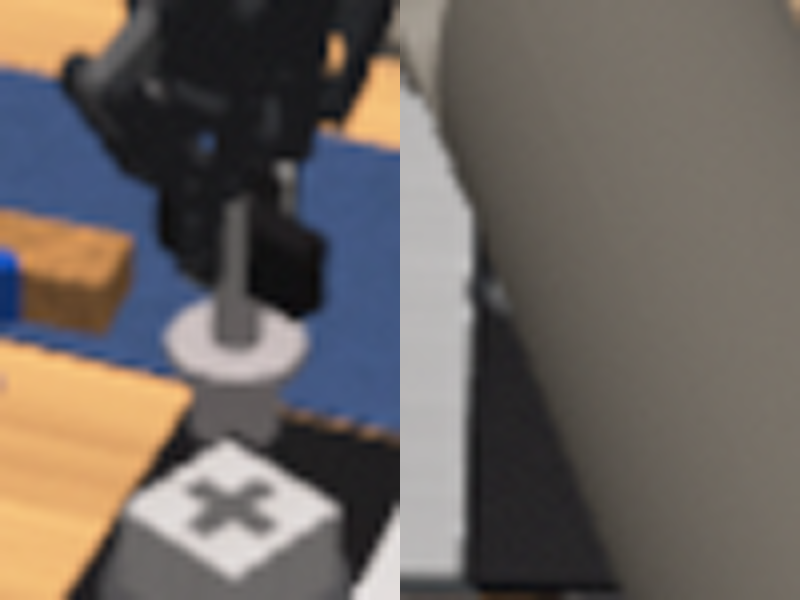

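The scene view shows the flange at crop (163–308, 298–385), above and behind the cross at about (232,507). The top view is blocked by the arm, so I fit the flange against the hub in the scene view only.

```bash
cat >> h.py <<'E'
TH=np.linspace(0,2*np.pi,60)
def flange_mask(p,z,shape,r=.022,h=.006,S=8,org=(232,160),n="scene"):
    P=np.array([[p[0]+r*np.cos(a),p[1]+r*np.sin(a),zz] for a in TH for zz in(z,z+h)])
    m=np.zeros(shape,np.uint8); hh=cv2.convexHull((((proj(n,P)-org+.5)*S-.5)*4).astype(np.int32)); cv2.fillConvexPoly(m,hh,1,shift=2); return m
E
python3 - <<'E'
from h import *
s=np.load("pics/scene2.npy"); a=crop(s,232,160,50,75,8).astype(int)
sat=a.max(2)-a.min(2); m=((a.min(2)>135)&(sat<40)).astype(np.uint8)
n,lab,st,ce=cv2.connectedComponentsWithStats(m)
for i in range(1,n):
    if st[i,4]>800: print(i,st[i],ce[i].round(1))
L=[i for i in range(1,n) if abs(ce[i][1]-345)<30 and st[i,4]>2000][0]; fm=(lab==L).astype(np.uint8)
# fill hull of flange (neck/bar occlude top part only)
for z in(.1597,.1607,.1617):
    def cost(p):
        k=flange_mask(p,z,fm.shape); k[:335,215:265]=0
        f=fm.copy(); k[:312,250:]=0; f[:312,250:]=0; return 1-(k&f).sum()/(k|f).sum()
    q=de(cost,[(.55,.60),(.03,.08)],seed=1,maxiter=40); print(z,q.x.round(4),q.fun)
c=lambda p:(np.array(p,float)+.5)/8-.5+[232,160]
print("hub",atz("scene",c([[232.5,507],[232.8,509]]),.1))
k=flange_mask((.5728,.0567),.1607,fm.shape);ys,xs=np.nonzero(k);print("pred at tcp",xs.min(),xs.max(),ys.min(),ys.max())
E
```

```text
1 [ 165  301  141   81 6540] [233.3 347. ]
2 [  126   441   211   140 13746] [230.2 510.2]
3 [ 352  511   48   89 2302] [383.  568.5]
0.1597 [0.5651 0.0542] 0.2315751875223241
0.1607 [0.5665 0.0546] 0.23321848639657838
0.1617 [0.5677 0.0552] 0.23530805687203793
hub [[0.57335901 0.05823279 0.1       ]
 [0.57428891 0.05867382 0.1       ]]
pred at tcp 164 306 296 394
```

Run:
```python
from h import *
s=np.load("pics/scene2.npy"); a=crop(s,232,160,50,75,8).astype(int)
print(a[285:410:4,190].tolist()[::1])
sat=a.max(2)-a.min(2)
for thr in(120,135):
    m=((a.min(2)>thr)&(sat<40)).astype(np.uint8)
    n,lab,st,ce=cv2.connectedComponentsWithStats(m)
    L=[i for i in range(1,n) if abs(ce[i][1]-345)<30 and st[i,4]>2000][0]; fm=(lab==L).astype(np.uint8)
    def cost(p):
        k=flange_mask(p,.1667,fm.shape,h=0); f=fm.copy()
        for q in(k,f): q[:345,205:270]=0; q[:315,240:]=0
        return 1-(k&f).sum()/(k|f).sum()
    q=de(cost,[(.55,.60),(.03,.08)],seed=1,maxiter=40); print(thr,q.x.round(4),q.fun)
```

```text
[[111, 83, 70], [121, 86, 69], [129, 87, 68], [128, 84, 63], [136, 99, 84], [149, 124, 119], [168, 157, 161], [181, 177, 185], [192, 193, 204], [194, 194, 206], [194, 194, 206], [193, 193, 205], [191, 191, 203], [190, 191, 202], [190, 191, 201], [190, 191, 202], [192, 193, 204], [194, 196, 207], [194, 195, 206], [192, 193, 205], [177, 177, 188], [157, 157, 167], [127, 124, 131], [102, 95, 95], [87, 86, 91], [92, 104, 124], [99, 125, 162], [103, 137, 182], [102, 137, 182], [94, 125, 164], [83, 103, 130], [75, 84, 101]]
120 [0.5749 0.0574] 0.05000753125470703
135 [0.5741 0.0571] 0.06992564467647522
```

>>> move_arm:
  commands:
    - [[0.0007,-0.0009,0.01,0,0,0,0.005],[0,0,0.01,0,0,0,0.005],[0,0,0.008,0,0,0,0.005],[0,0,0.003,0,0,0,0.005],[0,0,0.003,0,0,0,0.005],[0,0,0,0,0,0,0.005]]

```text
t: 14.3
eef_pos: [0.5719, 0.0576, 0.1542]
tool_rot: [-0.0, 0.837, 0.547, -0.0]
contact_force: [0.3, 0.0, -2.4]
gripper_width: 0.143
grasp_force: 78.3
```

>>> move_arm:
  commands:
    - [[0,0,0.002,0,0,0,0.005],[0,0,0.002,0,0,0,0.005],[0,0,0,0,0,0,0.005]]

```text
t: 14.68
eef_pos: [0.5722, 0.0575, 0.1503]
tool_rot: [0.0, 0.837, 0.547, 0.0]
contact_force: [1.5, -0.2, -2.1]
gripper_width: 0.147
grasp_force: 78.2
```

>>> move_arm:
  commands:
    - [[0,0,0.002,0,0,0,0.005],[0,0,0,0,0,0,0.005]]

```text
t: 14.92
eef_pos: [0.5721, 0.0575, 0.1483]
tool_rot: [0.0, 0.837, 0.547, 0.0]
contact_force: [2.5, -0.1, -2.6]
gripper_width: 0.15
grasp_force: 78.2
```

>>> move_arm:
  commands:
    - [[0.0001,0.0003,0.003,0,0,0,0.005],[0,0,0.003,0,0,0,0.005],[0,0,0.003,0,0,0,0.005],[0,0,0,0,0,0,0.005]]

```text
t: 15.42
eef_pos: [0.5721, 0.0575, 0.1389]
tool_rot: [-0.0, 0.837, 0.547, -0.0]
contact_force: [1.5, -1.2, -3.9]
gripper_width: 0.149
grasp_force: 78.3
```

>>> move_arm:
  commands:
    - [[0,0,0.003,0,0,0,0.005],[0,0,0.003,0,0,0,0.005],[0,0,0,0,0,0,0.005]]

```text
t: 15.8
eef_pos: [0.5723, 0.0577, 0.1335]
tool_rot: [0.0, 0.837, 0.547, 0.0]
contact_force: [-0.7, -1.2, 3.5]
gripper_width: 0.151
grasp_force: 79.1
```

>>> move_arm:
  commands:
    - [[0,0,0.002,0,0,0,0.005],[0,0,0.002,0,0,0,0.005],[0,0,0,0,0,0,0.005]]

```text
t: 16.18
eef_pos: [0.5723, 0.0577, 0.1295]
tool_rot: [0.0, 0.837, 0.547, 0.0]
contact_force: [-1.3, -0.2, 5.4]
gripper_width: 0.151
grasp_force: 79.5
```

>>> move_arm:
  commands:
    - [[0,0,0.001,0,0,0,0.005],[0,0,0,0,0,0,0.005]]

```text
t: 16.42
eef_pos: [0.5723, 0.0577, 0.1289]
tool_rot: [0.0, 0.837, 0.547, 0.0]
contact_force: [-1.6, 0.0, 7.3]
gripper_width: 0.149
grasp_force: 79.7
```

>>> move_arm:
  commands:
    - [[0,0,0.001,0,0,0,0.005],[0,0,0,0,0,0,0.005]]

```text
t: 16.68
eef_pos: [0.5723, 0.0577, 0.1288]
tool_rot: [0.0, 0.837, 0.547, 0.0]
contact_force: [-4.8, -1.8, 15.5]
gripper_width: 0.151
grasp_force: 80.9
```

>>> move_arm:
  commands:
    - [[0,0.0003,0.0005,0,0,0,0.005],[0,0,0,0,0,0,0.005],[0,0,0,0,0,0,0.005],[0,0,0,0,0,0,0.005]]

```text
t: 17.18
eef_pos: [0.5724, 0.0577, 0.1288]
tool_rot: [0.0, 0.837, 0.547, -0.0]
contact_force: [-7.1, -1.0, 20.5]
gripper_width: 0.147
grasp_force: 81.7
```

Run:
```python
from h import *
s=imaging.read_camera("scene"); cv2.imwrite("pics/c4.png",np.hstack([crop(s,225,150,64,96,6),cv2.resize(crop(s,0,0,512,384,1),(410,308)).copy().repeat(1,0) if 0 else crop(s,150,120,192,288 if 0 else 96*2,2).copy()[:576].astype(np.uint8) if 0 else crop(s,225,150,64,96,6)[:,:1]]))
```

```text
(no output)
```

View pics/c4.png

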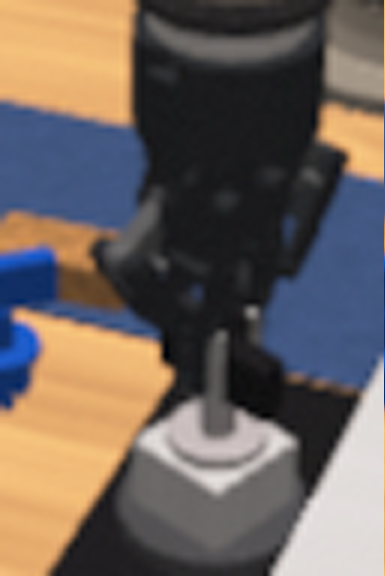

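The flange sits flush and centred on the hub's top face (crop 218,435), still held and pressed with about 20 N. I'm handing in now.

```bash
python3 -c "
from station import bot
print(bot.hand_in())"
```

```text
the job is handed in; nothing more can be done
None
```

I shut the lid fully, then seated the key flush in the drive hub and handed in at about 17 s, still gripping and pressing it home with about 20 N; pushing the lid shut briefly reached 49 N at the fingertips, above the 40 N limit if that counts fingers as well as the gripper's body.

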